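Vent and remove the pressure cap of a steam cleaner

ROBOT

A 6-joint arm with a two-finger parallel gripper is mounted at the origin on the work surface. World frame = base frame: x ahead of the robot, y to its left, z up, the work surface at z = 0. Lengths are in m, angles in rad, forces in N, time in s.
With the tool pointing down it reaches from about 0.35 to 0.975 m from the base axis. Payload 4.9 kg.
Tool frame: the origin (TCP) lies midway between the tips of the shut fingers; the grasp point (between the pads) lies 19 mm behind it; z points along the fingers, y is the direction in which the jaws open and shut (so a half turn about z gives the same grasp; the last joint's range is limited). The gripper opens to 85 mm and grips with 20 to 120 N. Pads are 22 mm wide; open, the fingers measure 114 mm over their backs; the gripper's body (76 mm by 85 mm) begins 54 mm behind the grasp point. The pads swing forward as they close: fully open they stand 13 mm farther back than shut.
Start: joints at [1.091, 0.053, 1.613, -0, 1.476, -0.119], TCP at [0.221, 0.585, 0.231] pointing down, gripper open.
Joint ranges: [-3.01, 3.01], [-1.01, 2.22], [0.06, 2.58], [-1.02, 4.17], [0.09, 2.62], [-3.14, 3.14]. Speed limits (rad/s): [2.57, 2.57, 3.14, 3.14, 3.14, 3.14].

INTERFACE

Orientations are given as a unit quaternion [w, x, y, z].
In Python, from plant import manip, cams gives the robot as it stands.
- The arm moves only by the tool jog_arm, never from a script. Its argument "targets" is a list of rows, each a list of 4 numbers: the shift along the tool's x, y, z in m, then the turn about the tool's z in degrees. A call has 1 to 5 rows; each row is the pose to reach, as a shift and turn from the pose commanded when the call began, along the tool's axes at that moment; what a row does not reach only later rows make up. A row lasts 1/12 s, in which the tool goes at most 41.7 mm and 7.16 degrees, less where a joint would pass 70% of its speed; a pose out of reach is approached as far as the arm can. A call with a gripper value outside its range is refused whole. "fingers" is the opening, from 0 (shut) to 1 (fully open), set as the call begins (left out, the last holds). The fingers move at their own pace and stop on an object; the grip force is fixed at half the most. Time passes only in rows, so rows that repeat a pose let the fingers close. It gives the time, the measured TCP pose, the force and the opening at its end, in the units of the state.
- manip.state(): the state, without advancing time (a new reading comes with each control period).
- cams.grab_frame(name): name is "scene" or "top" or "wrist"; returns the picture (384x512x3 uint8, red, green, blue); there is no depth.
- cams.get_calibration(name): a dict with "camera_matrix" (3x3 intrinsics, pixels), "cam_to_world" (4x4, takes a point from camera to world coordinates). Camera axes: x right, y up, looking along -z (the intrinsics and any distortion apply to the point x, -y, -z); pixel columns grow to the right and rows downward; lengths in m; the calibration is good to about 2 mm. A picture is of the moment at which its call begins: read the wrist's pose just before it. get_calibration takes no time and is no camera call; for the wrist camera it gives the pose at the moment of the call.
- manip.job_done(): hands the job in, once; it reports no verdict.
The state is a dict: "time": time; "joint_pos": joint angles; "joint_vel": joint speeds; "joint_efforts": joint torques, N m; "tool_pos": TCP position; "tool_rot": TCP orientation; "contact_force": force on the tool from outside, world axes, zero at the start; "ft_torque": the same for the moment, N m; "gripper_width": opening from 0.0 (shut) to 1.0 (fully open).
Only numpy, scipy, OpenCV 4.12 (cv2) and the standard library are available. Lean on these libraries where they do the work, as an engineer would, in place of code of your own. Each camera call takes 0.05 s, during which the arm holds its last target. There are 200 camera calls.

TASK

Take the pressure cap off the steam cleaner: turn it anticlockwise, without pressing, until it meets the first stop, and keep it gently turned against that stop for about a second so that the pressure can escape. Then press it down against its spring, turn it on past the stop until it is released, lift it off and set it down gently in the shallow metal tub. Never force the cap, by turning or by pressing, and leave the other things on the table where they are.

Things in the scene. Friction and masses are not known exactly. Their poses are not given: they have to be found in the camera images.
- cap_wing (a point): The cap: a black disc 72 mm across, 9 mm thick, topped by a straight wing 60 mm long, 16 mm thick, 30 mm high with flat sides; 0.11 to 0.18 kg. This point: on the cap's axis half-way up the wing, 15 mm above the disc's top face and 15 mm under the wing's top. x runs along the wing (a half turn looks the same), z up.
- cap: The same cap (loose); origin on its axis at the foot of its stem, 50.5 mm under the wing point; x along the wing, z up. The steel stem, 27 mm across, reaches 26.5 mm below the disc; at its foot two lugs in line with the wing, 50 mm tip to tip, hook under ears in the neck. Stem and lugs end flat: the cap stands on them. Play in the neck: 1.5 mm to each side.
- neck (a point): Centre of the filler neck's rim (62 mm across outside, rim 155 mm above the table), z up. Its x axis is the release line: with the wing along it, within 0.1 rad, the cap lifts out. At the start the wing stands 1.15 to 1.36 rad clockwise of it seen from above; unscrew anticlockwise. A firm end stop stands about 0.1 rad beyond the line. Lift at least 25 mm to clear the neck.
- catch: First stop, hidden in the neck; origin on the neck's axis 12 mm under the rim; its axes do not tell where the stop is. It is felt with the wing 0.67 to 0.88 rad before the release line, differing each time: torque then rises sharply above the light drag (under 0.15 N m); 0.3 N m more holds it there, 0.5 harms it. Pressed, it passes; keep it down for 0.55 rad from the stop.
- spring (a point): Top of the sprung plunger under the cap's stem, on the neck's axis. It holds the latched cap up with 9 N: disc underside 8.5 mm, wing point 32.5 mm above the rim. It gives 1 mm per newton. The cap passes the first stop once pressed 4.5 mm (a push of 12 N); at 8.5 mm (16 N) its disc meets the rim, firmly (30 N harms it). Let up on the release line, the cap rises 6 mm above its latched height.
- tank: The steam cleaner: white and grey housing 270 mm long (x), 190 mm wide, 125 mm high, fixed to the table. Origin under the housing's centre at table height; the neck is 30 mm from it towards -x. A low carrying handle, its top 169 mm above the table, crosses 85 mm from the origin towards +x. Two raised ribs beside the neck mark the release line, which runs along x.
- tub: Shallow open tub of bare metal, 200 mm (x) by 170 mm (y) by 40 mm high, walls and floor about 4 to 5 mm thick, loose, 0.6 kg. Origin at the centre of its underside.
- tape: Bystander, not part of the job: roll of brown packing tape standing flat, 90 mm across, 48 mm high; origin at its underside on the table.
- screwdriver: Bystander, not part of the job: screwdriver lying down, 170 mm long; origin at its underside on the table.
- mug: Bystander, not part of the job: white mug, 82 mm across, 85 mm high; origin at its underside on the table.
- cup: Bystander, not part of the job: paper cup, 84 mm across the rim, 130 mm high; origin at its underside on the table.
- flask: Bystander, not part of the job: white drinking flask with black lid, 72 mm across, 210 mm high; origin at its underside on the table.
- bracket: Bystander, not part of the job: black angle bracket, 50 by 70 mm, 49 mm high; origin at its underside on the table.
- pliers: Bystander, not part of the job: pliers lying flat, about 170 mm long, grips 60 mm apart at most; origin at its underside on the table.
Not all that is in view belongs to the job. What is shaped like the cap but green or white is not meant.

How it is judged:
By the outcome, as a careful person would: the job done as asked, in the order asked, and still so for the second after the job is handed in, with the robot touching nothing.
It also fails if it takes over 72 s, if anything falls off the work surface, if the arm or the gripper's body presses on something with over 40 N, if the wrist force passes 120 N, or if a joint passes its speed limit or range.

## Working session

There is one attempt and no reset: what is moved stays moved. The work goes in short steps, Python scripts to look and compute and a tool call to move; the robot and the scene stay as the last step left them, time stands still between calls to the robot, and variables do not carry over. Pictures are saved under pics/ and viewed, about 8 in all and at most 12, crops included, and the job is handed in when it is done.

Besides the shell and the picture viewer there is one more tool, called by a JSON object that holds its "api" and its "payload", one argument or row to a line. jog_arm: Moves the arm, as the interface text tells. Its arguments: {"type":"object","properties":{"targets":{"type":"array"},"fingers":{"type":"number"}},"required":["targets"]}

```bash
mkdir -p pics; ls; cat > h.py <<'E'
import numpy as np, cv2
from plant import manip, cams
def shot(name,fn):
    c=cams.get_calibration(name); im=cams.grab_frame(name); cv2.imwrite('pics/'+fn,cv2.cvtColor(im,cv2.COLOR_RGB2BGR)); np.savez('pics/'+fn+'.npz',K=c['camera_matrix'],T=c['cam_to_world']); return im,c
def ray(c,u,v):
    K=np.array(c['camera_matrix']);T=np.array(c['cam_to_world'])
    d=np.array([(u-K[0,2])/K[0,0],-(v-K[1,2])/K[1,1],-1.]); return T[:3,3],T[:3,:3]@d
def onz(c,u,v,z):
    o,d=ray(c,u,v); return o+d*(z-o[2])/d[2]
def proj(c,p):
    K=np.array(c['camera_matrix']);T=np.array(c['cam_to_world'])
    q=T[:3,:3].T@(np.array(p)-T[:3,3]); return K[0,2]+K[0,0]*q[0]/-q[2], K[1,2]-K[1,1]*q[1]/-q[2]
E
python3 - <<'E'
from h import *
print(manip.state())
a,c=shot('scene','s0.png'); b,d=shot('top','t0.png')
print(c,d)
cv2.imwrite('pics/tt.png',cv2.resize(cv2.cvtColor(b,cv2.COLOR_RGB2BGR),(800,600),interpolation=cv2.INTER_CUBIC))
E
```

```text
pics
{'time': 0.0, 'joint_pos': array([ 1.09099705e+00,  5.33765203e-02,  1.61429810e+00,  1.66126661e-06,
        1.47600630e+00, -1.18992401e-01]), 'joint_vel': array([ 0.00039851,  0.00117133, -0.00152499, -0.00030183,  0.0004609 ,
        0.00040599]), 'joint_efforts': array([ 7.62170221e-04, -3.93694603e+01, -3.70170665e+01, -7.22756749e-05,
        7.12246154e-03, -2.13314721e-06]), 'tool_pos': array([0.22034669, 0.58419979, 0.23004838]), 'tool_rot': array([-3.08750222e-04,  1.79426457e-01,  9.83770835e-01, -9.97442314e-04]), 'contact_force': array([-0.2066561 ,  0.18307867,  0.41037808]), 'ft_torque': array([-0.04034344, -0.0231481 , -0.02909729]), 'gripper_width': 1.0015424587729596}
{'camera_matrix': array([[431.23976528,   0.        , 262.69971211],
       [  0.        , 431.23976528, 191.30996987],
       [  0.        ,   0.        ,   1.        ]]), 'cam_to_world': array([[-0.24031421, -0.55428783,  0.79687771,  1.85604187],
       [ 0.97047311, -0.11963529,  0.20945008,  0.34701356],
       [-0.02076093,  0.82368222,  0.56667149,  1.06720701],
       [ 0.        ,  0.        ,  0.        ,  1.        ]])} {'camera_matrix': array([[418.43385273,   0.        , 253.19098879],
       [  0.        , 418.43385273, 191.4262533 ],
       [  0.        ,   0.        ,   1.        ]]), 'cam_to_world': array([[-0.01501974,  0.99672104, -0.07950836,  0.44072154],
       [-0.99988497, -0.01480418,  0.00329994, -0.01534226],
       [ 0.00211206,  0.07954877,  0.99682874,  1.62432772],
       [ 0.        ,  0.        ,  0.        ,  1.        ]])}
```

View pics/tt.png

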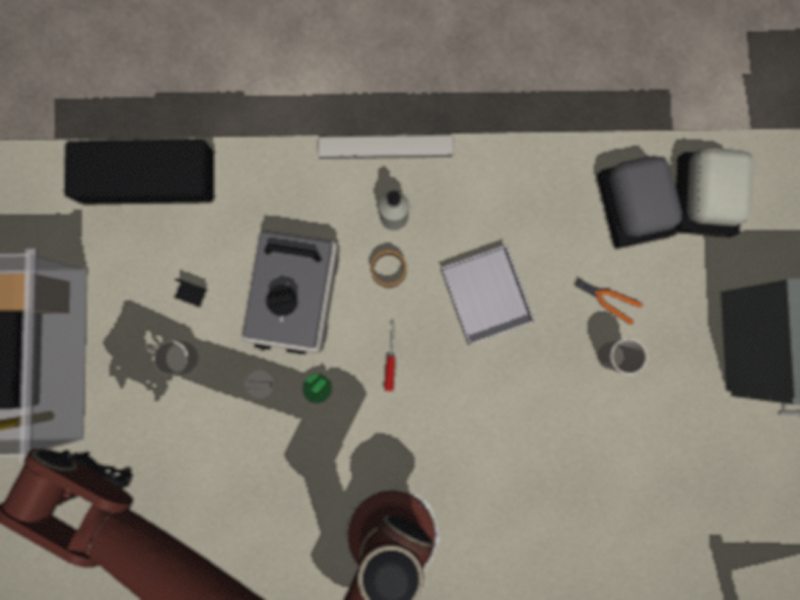

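View pics/s0.png

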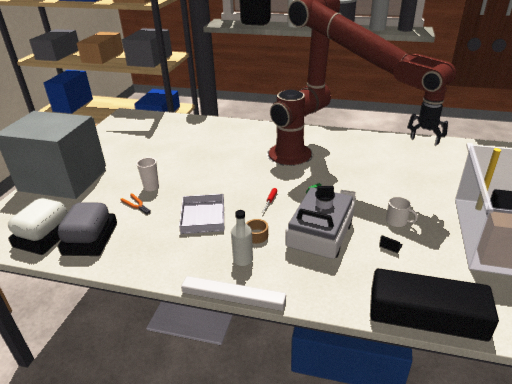

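Top view (2 viewed): the tank has its black cap at about (282,297), handle at (293,250) and tub at (486,292), all in the 800x600 picture. The scene view agrees.

```bash
python3 - <<'E'
from h import *
c=cams.get_calibration('top'); s=1.5625
g=lambda u,v,z:onz(c,u/s,v/s,z)
print('cap',g(282,297,.18))
tk=[g(*p,.125) for p in [(262,233),(337,243),(320,352),(243,340)]]; print(np.round(tk,3), np.mean(tk,0))
im=cv2.imread('pics/t0.png')
tb=[g(*p,.04) for p in [(441,265),(503,243),(532,320),(469,343)]]; print('tub',np.round(tb,3),np.mean(tb,0))
h=g(293,248,.169); print('handle',h)
st=manip.state(); 
from scipy.spatial.transform import Rotation as R
q=st['tool_rot']; print(R.from_quat(q[[1,2,3,0]]).as_matrix().round(3))
w=cams.get_calibration('wrist'); print(w['camera_matrix'].round(1),w['cam_to_world'].round(3))
cr=im[140:235,140:230]; cv2.imwrite('pics/crop.png',cv2.resize(cr,None,fx=6,fy=6,interpolation=cv2.INTER_CUBIC))
E
```

```text
cap [0.56433729 0.23152928 0.18      ]
[[0.719 0.287 0.125]
 [0.693 0.113 0.125]
 [0.442 0.154 0.125]
 [0.472 0.33  0.125]] [0.58113604 0.22126963 0.125     ]
tub [[ 0.649 -0.133  0.04 ]
 [ 0.701 -0.286  0.04 ]
 [ 0.511 -0.351  0.04 ]
 [ 0.458 -0.196  0.04 ]] [ 0.57980791 -0.24133421  0.04      ]
handle [0.6753687  0.20857916 0.169     ]
[[-0.936  0.353 -0.001]
 [ 0.353  0.936 -0.002]
 [ 0.    -0.002 -1.   ]]
[[315.8   0.  255.3]
 [  0.  315.8 189.5]
 [  0.    0.    1. ]] [[ 0.353 -0.894 -0.277  0.15 ]
 [ 0.936  0.337  0.107  0.612]
 [-0.002 -0.297  0.955  0.374]
 [ 0.     0.     0.     1.   ]]
```

View pics/crop.png

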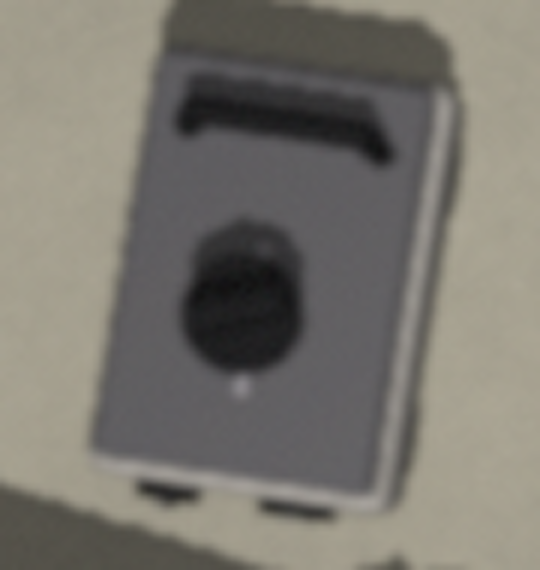

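Crop (3 viewed): the wing's outline is unclear in the top view. The tank's long axis is at about -0.167 rad and the neck near (0.555, 0.228). I'll go above it and look with the wrist camera.

{"api": "jog_arm", "payload": {
  "targets": [
    [-0.036,-0.0175,-0.01,0],
    [-0.073,-0.036,-0.02,0],
    [-0.11,-0.054,-0.03,0],
    [-0.147,-0.072,-0.04,0],
    [-0.183,-0.089,-0.05,0]
  ],
  "fingers": 0.6
}}

```text
time: 0.52
tool_pos: [0.3599, 0.4363, 0.2807]
tool_rot: [-0.0, 0.179, 0.984, -0.0]
contact_force: [0.9, 0.5, 1.3]
gripper_width: 0.601
```

{"api": "jog_arm", "payload": {
  "targets": [
    [-0.037,-0.018,0,7],
    [-0.073,-0.036,0,14],
    [-0.11,-0.054,0,21],
    [-0.147,-0.072,0,28],
    [-0.183,-0.089,0,35]
  ]
}}

```text
time: 0.93
tool_pos: [0.5, 0.2882, 0.2805]
tool_rot: [-0.0, 0.47, 0.883, -0.0]
contact_force: [0.4, 1.6, 0.6]
gripper_width: 0.603
```

```bash
cat >> h.py <<'E'
from scipy.spatial.transform import Rotation as R
def goto(x,y,z,phi):
    s=manip.state(); q=np.array(s['tool_rot']); M=R.from_quat(q[[1,2,3,0]]).as_matrix()
    cur=np.degrees(np.arctan2(M[1,0],M[0,0]))
    d=M.T@(np.array([x,y,z])-s['tool_pos'])
    print('t',round(s['time'],2),'pos',s['tool_pos'].round(4),'phi',cur.round(2),'q',s['joint_pos'].round(2),'w',round(s['gripper_width'],3),'F',s['contact_force'].round(2),'T',s['ft_torque'].round(3),'tilt',M[:,2].round(4))
    print('shift',d.round(4),'turn',round((cur-phi+180)%360-180,2))
E
python3 -c "
from h import *
goto(.556,.228,.28,99)"
```

```text
t 0.93 pos [0.5    0.2882 0.2805] phi 123.97 q [ 0.39 -0.09  1.67 -0.    1.56 -0.2 ] w 0.603 F [0.45 1.62 0.64] T [-0.042  0.023 -0.042] tilt [-5.e-04 -2.e-04 -1.e+00]
shift [-0.0812  0.0128  0.0005] turn 24.97
```

{"api": "jog_arm", "payload": {
  "targets": [
    [-0.027,0.004,0,7],
    [-0.054,0.008,0,14],
    [-0.081,0.013,0,21],
    [-0.081,0.013,0,25],
    [-0.081,0.013,0,25]
  ]
}}

```text
time: 1.35
tool_pos: [0.5561, 0.2292, 0.2799]
tool_rot: [-0.001, 0.649, 0.761, -0.001]
contact_force: [-0.9, -0.6, -0.1]
gripper_width: 0.601
```

```bash
python3 - <<'E'
from h import *
goto(.556,.228,.28,99)
im,c=shot('wrist','w0.png'); print(c['cam_to_world'].round(4))
print(proj(c,[.556,.228,.2025]))
im,c=shot('top','t1.png')
E
```

```text
t 1.35 pos [0.5561 0.2292 0.2799] phi 99.12 q [ 0.27 -0.03  1.61  0.    1.56  0.11] w 0.601 F [-0.93 -0.65 -0.13] T [-0.019  0.034  0.043] tilt [-1.6e-03 -3.0e-04 -1.0e+00]
shift [-0.0012 -0.0003 -0.0001] turn 0.12
[[ 0.9874 -0.1516 -0.0457  0.5444]
 [ 0.1584  0.9427  0.2937  0.3052]
 [-0.0015 -0.2972  0.9548  0.4235]
 [ 0.      0.      0.      1.    ]]
(np.float64(254.68068809711409), np.float64(201.46043027285702))
```

View pics/w0.png

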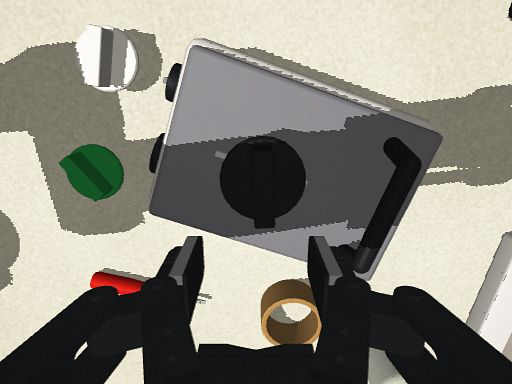

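Wrist view (4 viewed): the disc is centred at about (263,178), the wing is nearly vertical from (262,140) to (265,225), and the ribs are at about (220,156) and (305,185). I'll enlarge and brighten this.

```bash
python3 - <<'E'
from h import *
im=cv2.imread('pics/w0.png'); c=np.load('pics/w0.png.npz'); c={'camera_matrix':c['K'],'cam_to_world':c['T']}
for p in [(193,40),(150,212),(443,135),(370,280)]: print(onz(c,*p,.125).round(4))
g=cv2.cvtColor(im,cv2.COLOR_BGR2GRAY)
m=((g<42)*255).astype(np.uint8)
m[:,:200]=0;m[:,330:]=0;m[:120]=0;m[235:]=0
cs=max(cv2.findContours(m,0,2)[0],key=cv2.contourArea); print(cv2.boundingRect(cs),cv2.contourArea(cs))
cr=im[125:240,205:320].astype(float)
cr=np.clip(255*(cr/255)**.45,0,255).astype(np.uint8)
cv2.imwrite('pics/c1.png',cv2.resize(cr,None,fx=5,fy=5,interpolation=cv2.INTER_CUBIC))
E
```

```text
[0.4842 0.3383 0.125 ]
[0.4572 0.1729 0.125 ]
[0.7241 0.2943 0.125 ]
[0.698  0.1315 0.125 ]
(219, 136, 87, 93) 5742.0
```

View pics/c1.png

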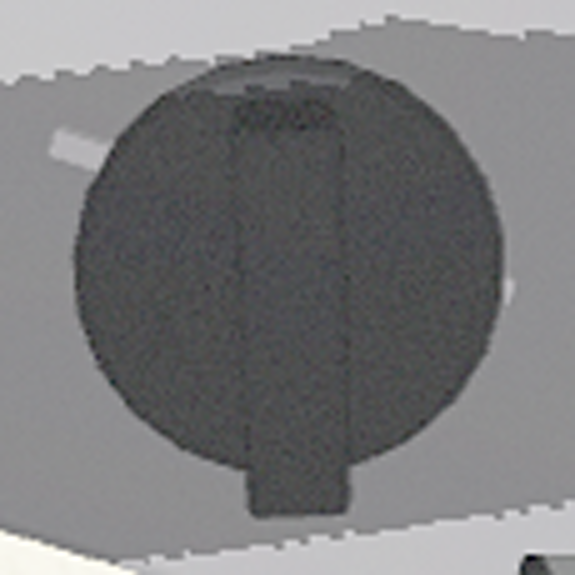

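```bash
python3 - <<'E'
from h import *
c=np.load('pics/w0.png.npz'); c={'camera_matrix':c['K'],'cam_to_world':c['T']}
f=lambda x,y,z:onz(c,205+(x-2)/5,125+(y-2)/5,z)
a,b=f(288,130,.2025),f(299.5,515,.2025); print('wing',a,b,np.linalg.norm(a-b),(a+b)/2,np.degrees(np.arctan2(*(a-b)[[1,0]])))
print('disc LR',f(75,262,.1725),f(502,262,.1725),'mid',(f(75,262,.1725)+f(502,262,.1725))/2,'top',f(289,55,.1725))
r1,r2=f(75,148,.127),f(510,292,.127); print('ribs',r1,r2,np.degrees(np.arctan2(*(r2-r1)[[1,0]])))
print(f(233,300,.2025),f(346,300,.2025))
n=np.array([.591,.2343])-.03*np.array([np.cos(.176),-np.sin(.176)]); print('neck from tank',n)
E
```

```text
wing [0.55523748 0.26641009 0.2025    ] [0.56670939 0.20835834 0.2025    ] 0.05917441479198623 [0.56097344 0.23738422 0.2025    ] 101.17849560445812
disc LR [0.525726  0.2339833 0.1725   ] [0.59504683 0.24512967 0.1725    ] mid [0.56038641 0.23955648 0.1725    ] top [0.55489133 0.27295899 0.1725    ]
ribs [0.51953042 0.24332034 0.127     ] [0.60700608 0.22854012 0.127     ] -9.590332596555768
[0.55143749 0.24046624 0.2025    ] [0.56770994 0.24308339 0.2025    ]
neck from tank [0.56146344 0.23955278]
```

{"api": "jog_arm", "payload": {
  "targets": [
    [0.008,0.006,0.02,-1.9],
    [0.008,0.006,0.045,-1.9],
    [0.008,0.006,0.065,-1.9],
    [0.008,0.006,0.075,-1.9],
    [0.008,0.006,0.075,-1.9]
  ],
  "fingers": 0.45
}}

```text
time: 1.87
tool_pos: [0.5579, 0.2397, 0.2023]
tool_rot: [-0.002, 0.634, 0.774, -0.002]
contact_force: [0.2, -0.4, -0.6]
gripper_width: 0.45
```

```bash
python3 - <<'E'
from h import *
goto(.561,.238,.1765,101)
im,c=shot('wrist','w1.png')
cr=im[100:384,130:420,::-1].astype(float)
cr=np.clip(255*(cr/255)**.45,0,255).astype(np.uint8)
cv2.imwrite('pics/c2.png',cv2.resize(cr,None,fx=2,fy=2,interpolation=cv2.INTER_CUBIC))
for p in [(.561,.238,.2025),(.5553,.2675,.2025),(.5667,.2085,.2025)]: 
  u=proj(c,p); print((u[0]-130)*2,(u[1]-100)*2)
E
```

```text
t 1.87 pos [0.5579 0.2397 0.2023] phi 101.36 q [0.28 0.03 1.68 0.   1.43 0.08] w 0.45 F [ 0.16 -0.4  -0.57] T [ 0.023  0.017 -0.001] tilt [-0.0058 -0.0016 -1.    ]
shift [-0.0022  0.0029  0.0258] turn 0.36
260.2427464911909 308.8442186880859
261.71724677236375 196.89114488374491
258.9239492009933 408.9753697279318
```

View pics/c2.png

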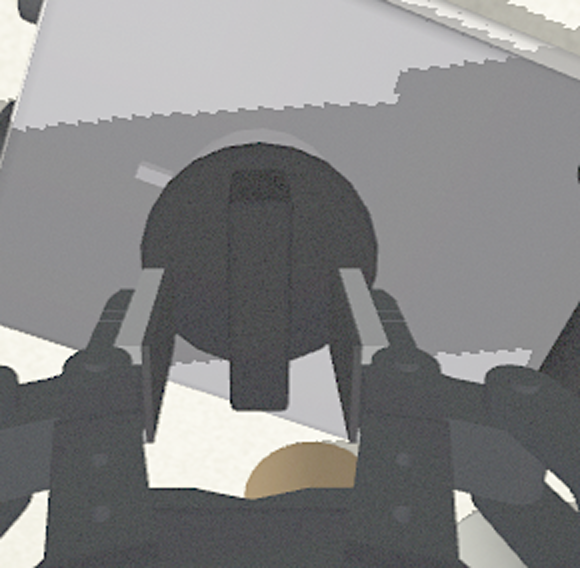

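Crop (6 viewed): the wing's centreline is at x≈260 and the middle of the fingers at x≈251, so the tool must go about +2.5 mm along tool y. This agrees with the computed shift, though the arm may still be settling.

{"api": "jog_arm", "payload": {
  "targets": [
    [0,0,0,0],
    [0,0,0,0]
  ]
}}

```text
time: 2.08
tool_pos: [0.561, 0.2399, 0.2081]
tool_rot: [0.001, 0.634, 0.773, 0.001]
contact_force: [-0.1, -0.2, -0.2]
gripper_width: 0.453
```

```bash
python3 -c "
from h import *
goto(.561,.238,.1765,101)"
```

```text
t 2.08 pos [0.561  0.2399 0.2081] phi 101.27 q [0.28 0.03 1.67 0.   1.43 0.09] w 0.453 F [-0.13 -0.19 -0.19] T [-0.023 -0.011  0.008] tilt [ 3.2e-03  9.0e-04 -1.0e+00]
shift [-0.0019 -0.0005  0.0316] turn 0.27
```

{"api": "jog_arm", "payload": {
  "targets": [
    [-0.001,0,0.009,0],
    [-0.001,0,0.018,0],
    [-0.001,0,0.024,0],
    [-0.001,0,0.027,0],
    [-0.001,0,0.027,0]
  ]
}}

```text
time: 2.5
tool_pos: [0.5595, 0.2381, 0.1771]
tool_rot: [-0.001, 0.635, 0.773, -0.001]
contact_force: [-0.9, -0.5, -0.9]
gripper_width: 0.453
```

{"api": "jog_arm", "payload": {
  "targets": [
    [0,0,0,0],
    [0,0,0,0],
    [0,0,0,0]
  ]
}}

```text
time: 2.75
tool_pos: [0.5607, 0.2385, 0.1794]
tool_rot: [0.0, 0.635, 0.773, 0.0]
contact_force: [-0.4, 0.3, 0.5]
gripper_width: 0.45
```

```bash
python3 - <<'E'
from h import *
goto(.561,.238,.1765,101)
im,c=shot('wrist','w2.png')
cr=im[100:384,130:420,::-1].astype(float)
cr=np.clip(255*(cr/255)**.45,0,255).astype(np.uint8)
cv2.imwrite('pics/c3.png',cv2.resize(cr,None,fx=2,fy=2,interpolation=cv2.INTER_CUBIC))
goto(.561,.238,.1765,101)
E
```

```text
t 2.75 pos [0.5607 0.2385 0.1794] phi 101.23 q [0.28 0.05 1.7  0.   1.39 0.08] w 0.45 F [-0.41  0.25  0.5 ] T [ 0.047 -0.028  0.016] tilt [ 8.e-04  2.e-04 -1.e+00]
shift [-0.0006  0.0002  0.0029] turn 0.23
t 2.8 pos [0.5607 0.2386 0.1794] phi 101.23 q [ 0.28  0.05  1.7  -0.    1.39  0.08] w 0.453 F [0.13 0.77 0.71] T [-0.009 -0.017 -0.015] tilt [ 9.e-04  2.e-04 -1.e+00]
shift [-0.0006  0.0002  0.0029] turn 0.23
```

View pics/c3.png

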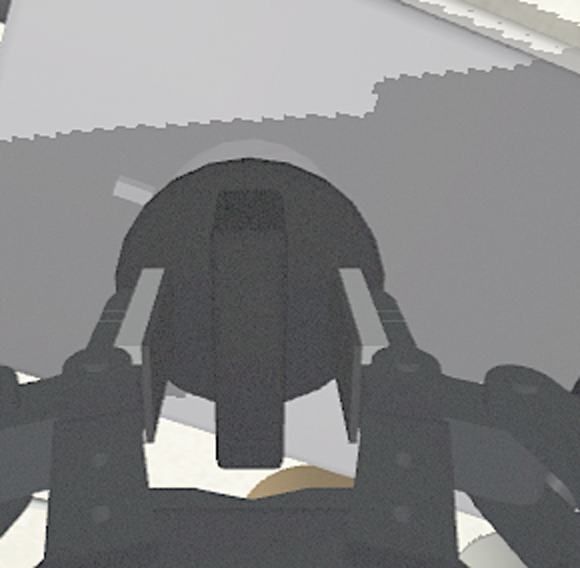

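Crop (7 viewed): the wing (x≈250) is centred between the pads (x≈251) and parallel to them. I'll lower 3 mm and close.

{"api": "jog_arm", "payload": {
  "targets": [
    [0,0,0.003,0],
    [0,0,0.003,0],
    [0,0,0.003,0]
  ],
  "fingers": 0.3
}}

```text
time: 3.05
tool_pos: [0.5602, 0.2384, 0.1756]
tool_rot: [-0.0, 0.635, 0.773, -0.0]
contact_force: [0.5, -0.2, -0.3]
gripper_width: 0.304
```

{"api": "jog_arm", "payload": {
  "targets": [
    [0,0,0,0],
    [0,0,0,0],
    [0,0,0,0],
    [0,0,0,0],
    [0,0,0,0]
  ],
  "fingers": 0.0
}}

```text
time: 3.47
tool_pos: [0.5603, 0.2385, 0.176]
tool_rot: [-0.0, 0.635, 0.773, -0.0]
contact_force: [-1.5, -0.6, 1.3]
gripper_width: 0.175
```

```bash
python3 -c "
from h import *
goto(.561,.238,.1765,101)"
```

```text
t 3.47 pos [0.5603 0.2385 0.176 ] phi 101.23 q [0.28 0.05 1.7  0.   1.38 0.08] w 0.175 F [-1.5  -0.61  1.34] T [-0.072  0.209  0.023] tilt [-2.e-04 -0.e+00 -1.e+00]
shift [-0.0006  0.0006 -0.0005] turn 0.23
```

{"api": "jog_arm", "payload": {
  "targets": [
    [0,0,0,-2],
    [0,0,0,-4],
    [0,0,0,-6],
    [0,0,0,-8],
    [0,0,0,-9]
  ]
}}

```text
time: 3.88
tool_pos: [0.5603, 0.2384, 0.176]
tool_rot: [-0.0, 0.572, 0.821, -0.0]
contact_force: [-2.4, 0.0, 1.3]
gripper_width: 0.177
```

```bash
python3 -c "
from h import *
goto(.561,.238,.1765,101)"
```

```text
t 3.88 pos [0.5603 0.2384 0.176 ] phi 110.29 q [ 0.28  0.05  1.7   0.    1.38 -0.07] w 0.177 F [-2.35  0.05  1.27] T [-0.06   0.217 -0.095] tilt [-3.e-04 -0.e+00 -1.e+00]
shift [-0.0007  0.0005 -0.0005] turn 9.29
```

{"api": "jog_arm", "payload": {
  "targets": [
    [0,0,0,-1],
    [0,0,0,-2],
    [0,0,0,-3],
    [0,0,0,-4],
    [0,0,0,-5]
  ]
}}

```text
time: 4.3
tool_pos: [0.5604, 0.2385, 0.176]
tool_rot: [0.0, 0.535, 0.845, 0.0]
contact_force: [-1.4, -0.7, 1.5]
gripper_width: 0.176
```

```bash
python3 -c "
from h import *
goto(.561,.238,.1765,101)"
```

```text
t 4.3 pos [0.5604 0.2385 0.176 ] phi 115.32 q [ 0.28  0.05  1.7  -0.    1.38 -0.16] w 0.176 F [-1.43 -0.71  1.51] T [-0.068  0.296 -0.101] tilt [ 0. -0. -1.]
shift [-0.0007  0.0004 -0.0005] turn 14.32
```

{"api": "jog_arm", "payload": {
  "targets": [
    [0,0,0,-0.7],
    [0,0,0,-1.4],
    [0,0,0,-2.1],
    [0,0,0,-2.8]
  ]
}}

```text
time: 4.63
tool_pos: [0.5603, 0.2384, 0.176]
tool_rot: [-0.0, 0.514, 0.858, -0.0]
contact_force: [-1.5, -0.2, 1.4]
gripper_width: 0.179
```

```bash
python3 -c "
from h import *
goto(.561,.238,.1765,101)"
```

```text
t 4.63 pos [0.5603 0.2384 0.176 ] phi 118.09 q [ 0.28  0.05  1.7  -0.    1.38 -0.21] w 0.179 F [-1.45 -0.25  1.42] T [-0.166  0.339 -0.155] tilt [-1.e-04 -1.e-04 -1.e+00]
shift [-0.0007  0.0004 -0.0005] turn 17.09
```

{"api": "jog_arm", "payload": {
  "targets": [
    [0,0,0,-0.5],
    [0,0,0,-1]
  ]
}}

```text
time: 4.8
tool_pos: [0.5602, 0.2383, 0.176]
tool_rot: [-0.0, 0.507, 0.862, -0.0]
contact_force: [-2.6, -1.6, 2.8]
gripper_width: 0.174
```

```bash
cat > st.py <<'E'
from h import *
goto(.561,.238,.1765,101)
E
python3 st.py
```

```text
t 4.8 pos [0.5602 0.2383 0.176 ] phi 119.06 q [ 0.28  0.05  1.7  -0.    1.38 -0.23] w 0.174 F [-2.6  -1.58  2.78] T [-0.266  0.514 -0.21 ] tilt [-5.e-04 -3.e-04 -1.e+00]
shift [-0.0007  0.0005 -0.0005] turn 18.06
```

{"api": "jog_arm", "payload": {
  "targets": [
    [0,0,0,-0.4],
    [0,0,0,-0.7]
  ]
}}

```text
time: 4.97
tool_pos: [0.5602, 0.2382, 0.176]
tool_rot: [-0.0, 0.502, 0.865, -0.0]
contact_force: [-3.5, -1.8, 3.9]
gripper_width: 0.178
```

```bash
python3 st.py
```

```text
t 4.97 pos [0.5602 0.2382 0.176 ] phi 119.75 q [ 0.28  0.05  1.7  -0.    1.38 -0.24] w 0.178 F [-3.5  -1.78  3.9 ] T [-0.279  0.699 -0.209] tilt [-7.e-04 -6.e-04 -1.e+00]
shift [-0.0006  0.0006 -0.0005] turn 18.75
```

{"api": "jog_arm", "payload": {
  "targets": [
    [0,0,0,-0.3],
    [0,0,0,-0.6],
    [0,0,0,-0.6]
  ]
}}

```text
time: 5.22
tool_pos: [0.56, 0.2382, 0.176]
tool_rot: [-0.0, 0.497, 0.868, -0.001]
contact_force: [-4.6, -2.2, 5.2]
gripper_width: 0.175
```

```bash
python3 st.py
```

```text
t 5.22 pos [0.56   0.2382 0.176 ] phi 120.34 q [ 0.28  0.05  1.7  -0.    1.38 -0.25] w 0.175 F [-4.64 -2.25  5.16] T [-0.552  0.81  -0.238] tilt [-1.e-03 -7.e-04 -1.e+00]
shift [-0.0006  0.0007 -0.0005] turn 19.34
```

{"api": "jog_arm", "payload": {
  "targets": [
    [0,0,-0.0002,-0.3],
    [0,0,-0.0004,-0.7],
    [0,0,-0.0004,-0.7]
  ]
}}

```text
time: 5.47
tool_pos: [0.56, 0.2381, 0.176]
tool_rot: [-0.0, 0.492, 0.87, -0.001]
contact_force: [-3.6, -3.3, 3.4]
gripper_width: 0.177
```

```bash
python3 st.py
```

```text
t 5.47 pos [0.56   0.2381 0.176 ] phi 121.03 q [ 0.28  0.05  1.7  -0.    1.38 -0.26] w 0.177 F [-3.63 -3.35  3.39] T [-0.515  0.899 -0.36 ] tilt [-1.2e-03 -8.0e-04 -1.0e+00]
shift [-0.0006  0.0008 -0.0005] turn 20.03
```

{"api": "jog_arm", "payload": {
  "targets": [
    [0,0,0,0]
  ]
}}

```text
time: 5.55
tool_pos: [0.56, 0.2381, 0.176]
tool_rot: [-0.0, 0.492, 0.87, -0.001]
contact_force: [-4.2, -2.5, 4.1]
gripper_width: 0.177
```

```bash
python3 st.py|head -1
```

```text
t 5.55 pos [0.56   0.2381 0.176 ] phi 121.02 q [ 0.28  0.05  1.7  -0.    1.38 -0.26] w 0.177 F [-4.15 -2.5   4.09] T [-0.552  0.854 -0.41 ] tilt [-1.3e-03 -8.0e-04 -1.0e+00]
```

{"api": "jog_arm", "payload": {
  "targets": [
    [0,0,0,-0.3],
    [0,0,0,-0.3]
  ]
}}

```text
time: 5.72
tool_pos: [0.56, 0.2381, 0.176]
tool_rot: [-0.0, 0.49, 0.872, -0.001]
contact_force: [-4.8, -2.2, 2.9]
gripper_width: 0.176
```

```bash
python3 st.py|head -1
```

```text
t 5.72 pos [0.56   0.2381 0.176 ] phi 121.31 q [ 0.28  0.05  1.7  -0.    1.38 -0.27] w 0.176 F [-4.82 -2.25  2.88] T [-0.519  0.901 -0.446] tilt [-1.3e-03 -8.0e-04 -1.0e+00]
```

{"api": "jog_arm", "payload": {
  "targets": [
    [0,0,0,0]
  ]
}}

```text
time: 5.8
tool_pos: [0.5599, 0.2381, 0.1759]
tool_rot: [-0.0, 0.49, 0.872, -0.001]
contact_force: [-4.3, -2.3, 3.4]
gripper_width: 0.173
```

```bash
python3 st.py|head -1
```

```text
t 5.8 pos [0.5599 0.2381 0.1759] phi 121.3 q [ 0.28  0.05  1.7  -0.    1.38 -0.27] w 0.173 F [-4.3  -2.26  3.37] T [-0.495  0.868 -0.464] tilt [-1.4e-03 -8.0e-04 -1.0e+00]
```

Torque now rises sharply, to about 0.45 against 0.1 drag, so this is the stop. I'll ease back slightly and hold for over a second.

{"api": "jog_arm", "payload": {
  "targets": [
    [0,0,0,0.2],
    [0,0,0,0.2],
    [0,0,0,0.2],
    [0,0,0,0.2],
    [0,0,0,0.2]
  ]
}}

```text
time: 6.22
tool_pos: [0.5599, 0.2381, 0.176]
tool_rot: [-0.0, 0.492, 0.871, -0.001]
contact_force: [-4.0, -2.4, 3.2]
gripper_width: 0.178
```

```bash
python3 st.py|head -1
```

```text
t 6.22 pos [0.5599 0.2381 0.176 ] phi 121.12 q [ 0.28  0.05  1.7  -0.    1.38 -0.26] w 0.178 F [-3.98 -2.43  3.25] T [-0.586  0.904 -0.387] tilt [-1.3e-03 -8.0e-04 -1.0e+00]
```

{"api": "jog_arm", "payload": {
  "targets": [
    [0,0,0,0],
    [0,0,0,0],
    [0,0,0,0],
    [0,0,0,0],
    [0,0,0,0]
  ]
}}

```text
time: 6.63
tool_pos: [0.5599, 0.2381, 0.176]
tool_rot: [-0.0, 0.492, 0.871, -0.001]
contact_force: [-4.4, -2.2, 3.9]
gripper_width: 0.178
```

```bash
python3 st.py|head -1
```

```text
t 6.63 pos [0.5599 0.2381 0.176 ] phi 121.12 q [ 0.28  0.05  1.7  -0.    1.38 -0.26] w 0.178 F [-4.43 -2.16  3.88] T [-0.561  0.872 -0.413] tilt [-1.3e-03 -8.0e-04 -1.0e+00]
```

{"api": "jog_arm", "payload": {
  "targets": [
    [0,0,0,0],
    [0,0,0,0],
    [0,0,0,0],
    [0,0,0,0],
    [0,0,0,0]
  ]
}}

```text
time: 7.05
tool_pos: [0.56, 0.2381, 0.176]
tool_rot: [-0.0, 0.492, 0.871, -0.001]
contact_force: [-3.9, -2.8, 3.7]
gripper_width: 0.174
```

```bash
python3 st.py|head -1
```

```text
t 7.05 pos [0.56   0.2381 0.176 ] phi 121.12 q [ 0.28  0.05  1.7  -0.    1.38 -0.26] w 0.174 F [-3.88 -2.75  3.66] T [-0.528  0.834 -0.395] tilt [-1.3e-03 -8.0e-04 -1.0e+00]
```

{"api": "jog_arm", "payload": {
  "targets": [
    [0,0,0,1],
    [0,0,0.001,1],
    [0,0,0.003,1],
    [0,0,0.005,1],
    [0,0,0.005,1]
  ]
}}

```text
time: 7.47
tool_pos: [0.5601, 0.2382, 0.1729]
tool_rot: [-0.0, 0.499, 0.867, -0.001]
contact_force: [-7.1, -3.7, 10.0]
gripper_width: 0.175
```

```bash
python3 st.py|head -1
```

```text
t 7.47 pos [0.5601 0.2382 0.1729] phi 120.18 q [ 0.28  0.06  1.71 -0.    1.38 -0.25] w 0.175 F [-7.09 -3.73  9.97] T [-0.777  1.467 -0.092] tilt [-7.e-04 -1.e-03 -1.e+00]
```

{"api": "jog_arm", "payload": {
  "targets": [
    [0,-0.0007,0.001,0],
    [0,-0.0015,0.002,0],
    [0,-0.0015,0.003,0],
    [0,-0.0015,0.003,0]
  ]
}}

```text
time: 7.8
tool_pos: [0.5599, 0.2381, 0.171]
tool_rot: [0.001, 0.499, 0.867, 0.001]
contact_force: [-6.6, -2.3, 11.8]
gripper_width: 0.168
```

```bash
python3 st.py|head -1
```

```text
t 7.8 pos [0.5599 0.2381 0.171 ] phi 120.19 q [ 0.28  0.06  1.71  0.    1.37 -0.25] w 0.168 F [-6.56 -2.32 11.76] T [-0.463  1.246 -0.006] tilt [ 2.7e-03  8.0e-04 -1.0e+00]
```

{"api": "jog_arm", "payload": {
  "targets": [
    [0,-0.0007,0.001,0],
    [0,-0.001,0.002,0],
    [0,-0.001,0.002,0]
  ]
}}

```text
time: 8.05
tool_pos: [0.5598, 0.238, 0.1698]
tool_rot: [0.002, 0.499, 0.867, 0.002]
contact_force: [-4.8, -1.0, 13.7]
gripper_width: 0.18
```

```bash
python3 st.py|head -1
```

```text
t 8.05 pos [0.5598 0.238  0.1698] phi 120.19 q [ 0.28  0.05  1.72  0.    1.37 -0.25] w 0.18 F [-4.84 -1.   13.73] T [-0.29   1.025 -0.028] tilt [ 0.0048  0.0019 -1.    ]
```

{"api": "jog_arm", "payload": {
  "targets": [
    [0,0,0.0005,-1],
    [0,0,0.0005,-2],
    [0,0,0.0005,-2.5]
  ]
}}

```text
time: 8.3
tool_pos: [0.5601, 0.2381, 0.1697]
tool_rot: [0.002, 0.479, 0.878, 0.002]
contact_force: [-3.9, -1.5, 13.4]
gripper_width: 0.176
```

```bash
python3 st.py|head -1
```

```text
t 8.3 pos [0.5601 0.2381 0.1697] phi 122.73 q [ 0.28  0.06  1.71  0.    1.37 -0.29] w 0.176 F [-3.95 -1.53 13.45] T [-0.292  0.948 -0.011] tilt [ 0.0055  0.0021 -1.    ]
```

{"api": "jog_arm", "payload": {
  "targets": [
    [0,0,0,-1.5],
    [0,0,0,-3],
    [0,0,0,-4]
  ]
}}

```text
time: 8.55
tool_pos: [0.5604, 0.2382, 0.1699]
tool_rot: [0.002, 0.448, 0.894, 0.003]
contact_force: [-3.3, -0.5, 13.6]
gripper_width: 0.176
```

```bash
python3 st.py|head -1
```

```text
t 8.55 pos [0.5604 0.2382 0.1699] phi 126.75 q [ 0.28  0.06  1.71  0.    1.36 -0.36] w 0.176 F [-3.35 -0.53 13.57] T [-0.228  0.81  -0.076] tilt [ 0.0066  0.0024 -1.    ]
```

{"api": "jog_arm", "payload": {
  "targets": [
    [0,0,0,-3],
    [0,0,0,-6],
    [0,0,0,-9],
    [0,0,0,-12],
    [0,0,0,-14]
  ]
}}

```text
time: 8.97
tool_pos: [0.5606, 0.2377, 0.1699]
tool_rot: [0.003, 0.335, 0.942, 0.002]
contact_force: [-3.2, -2.0, 14.6]
gripper_width: 0.175
```

```bash
python3 st.py|head -1
```

```text
t 8.97 pos [0.5606 0.2377 0.1699] phi 140.8 q [ 0.28  0.06  1.71 -0.    1.37 -0.61] w 0.175 F [-3.22 -2.04 14.56] T [-0.545  0.735 -0.095] tilt [ 0.0067  0.0014 -1.    ]
```

{"api": "jog_arm", "payload": {
  "targets": [
    [0,0,0,-3],
    [0,0,0,-6],
    [0,0,0,-9],
    [0,0,0,-12],
    [0,0,0,-14]
  ]
}}

```text
time: 9.38
tool_pos: [0.5605, 0.2369, 0.1698]
tool_rot: [0.003, 0.218, 0.976, 0.001]
contact_force: [-4.3, -5.1, 13.7]
gripper_width: 0.178
```

```bash
python3 st.py|head -1
```

```text
t 9.38 pos [0.5605 0.2369 0.1698] phi 154.78 q [ 0.28  0.06  1.71 -0.    1.37 -0.85] w 0.178 F [-4.34 -5.14 13.71] T [-0.88   0.772 -0.119] tilt [ 6.2e-03 -3.0e-04 -1.0e+00]
```

{"api": "jog_arm", "payload": {
  "targets": [
    [0,0,0,-2.5],
    [0,0,0,-5],
    [0,0,0,-7.5],
    [0,0,0,-10],
    [0,0,0,-12]
  ]
}}

```text
time: 9.8
tool_pos: [0.5603, 0.2366, 0.1696]
tool_rot: [0.003, 0.115, 0.993, -0.0]
contact_force: [-4.1, -6.2, 13.8]
gripper_width: 0.174
```

```bash
python3 st.py|head -1
```

```text
t 9.8 pos [0.5603 0.2366 0.1696] phi 166.76 q [ 0.28  0.06  1.72 -0.    1.37 -1.06] w 0.174 F [-4.14 -6.2  13.77] T [-1.087  0.93  -0.165] tilt [ 0.0055 -0.0011 -1.    ]
```

{"api": "jog_arm", "payload": {
  "targets": [
    [0.0003,-0.0008,0,-1.5],
    [0.0006,-0.0015,0,-3],
    [0.0006,-0.0015,0,-3.5],
    [0.0006,-0.0015,0,-3.5]
  ]
}}

```text
time: 10.13
tool_pos: [0.5601, 0.2364, 0.17]
tool_rot: [0.004, 0.086, 0.996, 0.001]
contact_force: [-1.3, -2.0, 12.6]
gripper_width: 0.174
```

```bash
python3 st.py|head -1
```

```text
t 10.13 pos [0.5601 0.2364 0.17  ] phi 170.19 q [ 0.28  0.05  1.72 -0.    1.36 -1.12] w 0.174 F [-1.27 -2.   12.6 ] T [-0.467  0.443 -0.037] tilt [ 0.0081  0.0016 -1.    ]
```

{"api": "jog_arm", "payload": {
  "targets": [
    [0,0,-0.002,0],
    [0,0,-0.004,0],
    [0,0,-0.006,0],
    [0,0,-0.009,0],
    [0,0,-0.012,0]
  ]
}}

```text
time: 10.55
tool_pos: [0.5598, 0.2364, 0.1799]
tool_rot: [0.004, 0.086, 0.996, 0.001]
contact_force: [3.4, -0.8, 3.9]
gripper_width: 0.175
```

```bash
python3 st.py|head -1
```

```text
t 10.55 pos [0.5598 0.2364 0.1799] phi 170.17 q [ 0.28  0.04  1.71 -0.    1.38 -1.12] w 0.175 F [ 3.39 -0.82  3.95] T [-0.1   -0.556 -0.001] tilt [ 0.0073  0.0016 -1.    ]
```

{"api": "jog_arm", "payload": {
  "targets": [
    [-0.0006,0,-0.003,0],
    [-0.0006,0,-0.006,0],
    [-0.0006,0,-0.01,0],
    [-0.0006,0,-0.012,0]
  ]
}}

```text
time: 10.88
tool_pos: [0.5572, 0.2358, 0.1888]
tool_rot: [-0.001, 0.086, 0.996, -0.0]
contact_force: [0.4, -0.2, -2.3]
gripper_width: 0.173
```

```bash
python3 st.py|head -1
```

```text
t 10.88 pos [0.5572 0.2358 0.1888] phi 170.14 q [ 0.28  0.04  1.7   0.    1.41 -1.12] w 0.173 F [ 0.44 -0.21 -2.28] T [-0.029 -0.029  0.035] tilt [-2.e-03 -2.e-04 -1.e+00]
```

The cap is free. I'll lift it well clear, then move to the tub.

{"api": "jog_arm", "payload": {
  "targets": [
    [0,0,-0.01,0],
    [0,0,-0.03,0],
    [0,0,-0.055,0],
    [0,0,-0.085,0],
    [0,0,-0.1,0]
  ]
}}

```text
time: 11.3
tool_pos: [0.5586, 0.2361, 0.2941]
tool_rot: [0.002, 0.086, 0.996, 0.001]
contact_force: [0.1, 0.6, -1.7]
gripper_width: 0.175
```

```bash
python3 - <<'E'
from h import *
goto(.580,-.241,.29,170)
im,c=shot('scene','s1.png')
im,c=shot('wrist','w3.png')
cv2.imwrite('pics/w3b.png',im[:,:,::-1])
E
```

```text
t 11.3 pos [0.5586 0.2361 0.2941] phi 170.14 q [ 0.28 -0.02  1.59  0.    1.57 -1.12] w 0.175 F [ 0.12  0.61 -1.65] T [ 0.022 -0.048  0.06 ] tilt [ 0.0041  0.0012 -1.    ]
shift [-0.1027 -0.4664  0.0036] turn 0.14
```

View pics/w3b.png

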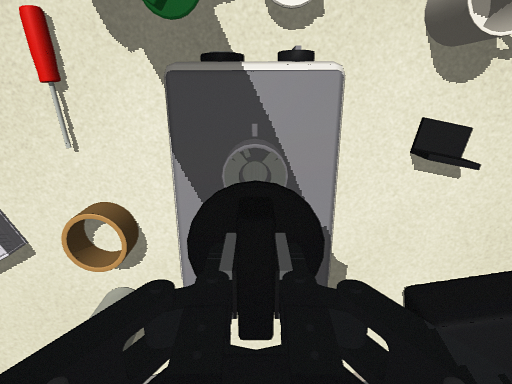

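Wrist view (8 viewed): the cap is off and held straight in the fingers, and the open neck shows at (255,172). Moving to the tub.

{"api": "jog_arm", "payload": {
  "targets": [
    [-0.004,-0.018,0,0],
    [-0.011,-0.05,0,0],
    [-0.019,-0.085,0,0],
    [-0.027,-0.121,0,0],
    [-0.034,-0.156,0,0]
  ]
}}

```text
time: 11.82
tool_pos: [0.5635, 0.0749, 0.2871]
tool_rot: [-0.002, 0.086, 0.996, -0.0]
contact_force: [0.2, -0.6, -1.9]
gripper_width: 0.173
```

{"api": "jog_arm", "payload": {
  "targets": [
    [-0.008,-0.036,0,0],
    [-0.016,-0.072,0,0],
    [-0.024,-0.108,0,0],
    [-0.031,-0.143,0,0],
    [-0.038,-0.175,0,0]
  ]
}}

```text
time: 12.23
tool_pos: [0.5708, -0.1045, 0.2871]
tool_rot: [-0.002, 0.086, 0.996, 0.0]
contact_force: [0.6, 0.8, -1.0]
gripper_width: 0.173
```

{"api": "jog_arm", "payload": {
  "targets": [
    [-0.007,-0.033,0,0],
    [-0.015,-0.066,0,0],
    [-0.022,-0.099,0,0],
    [-0.029,-0.126,0,0],
    [-0.031,-0.135,0,0]
  ]
}}

```text
time: 12.65
tool_pos: [0.5782, -0.2443, 0.2866]
tool_rot: [-0.002, 0.088, 0.996, 0.0]
contact_force: [-0.2, 0.3, -1.9]
gripper_width: 0.173
```

```bash
python3 - <<'E'
from h import *
goto(.580,-.241,.1,170)
im,c=shot('wrist','w4.png')
cv2.imwrite('pics/w4b.png',im[:,:,::-1])
E
```

```text
t 12.65 pos [ 0.5782 -0.2443  0.2866] phi 169.92 q [-0.52  0.03  1.54 -0.    1.57 -1.91] w 0.173 F [-0.19  0.27 -1.9 ] T [ 0.006  0.015 -0.005] tilt [-4.e-03  7.e-04 -1.e+00]
shift [-0.0019  0.0036  0.1866] turn -0.08
```

View pics/w4b.png

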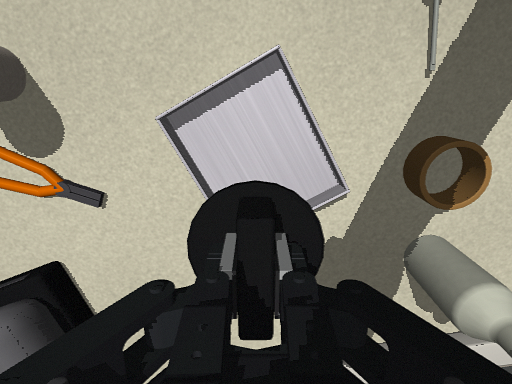

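Wrist view (9 viewed): the tub's rim corners are at (157,118), (279,47) and (349,191), and nothing is in the way.

```bash
python3 - <<'E'
from h import *
c=np.load('pics/w4.png.npz'); c={'camera_matrix':c['K'],'cam_to_world':c['T']}
P=[onz(c,*p,.04) for p in [(157,118),(279,47),(349,191)]]; print(np.round(P,3)); m=(P[0]+P[2])/2; print(m)
goto(m[0],m[1],.06,170)
E
```

```text
[[ 0.512 -0.352  0.04 ]
 [ 0.46  -0.195  0.04 ]
 [ 0.645 -0.132  0.04 ]]
[ 0.57881957 -0.24216322  0.04      ]
t 12.7 pos [ 0.5783 -0.2441  0.2867] phi 169.91 q [-0.52  0.03  1.54 -0.    1.57 -1.91] w 0.173 F [-0.95 -0.58 -1.75] T [-0.017  0.001 -0.015] tilt [-4.e-03  9.e-04 -1.e+00]
shift [-0.0011  0.002   0.2267] turn -0.09
```

{"api": "jog_arm", "payload": {
  "targets": [
    [0,0.002,0.02,0],
    [0,0.002,0.055,0],
    [0,0.002,0.09,0],
    [0,0.002,0.125,0],
    [0,0.002,0.155,0]
  ]
}}

```text
time: 13.12
tool_pos: [0.5783, -0.2366, 0.1308]
tool_rot: [-0.002, 0.085, 0.996, 0.001]
contact_force: [0.0, -0.7, -2.2]
gripper_width: 0.178
```

{"api": "jog_arm", "payload": {
  "targets": [
    [0,0,0.025,0],
    [0,0,0.045,0],
    [0,0,0.06,0],
    [0,0,0.068,0],
    [0,0,0.068,0]
  ]
}}

```text
time: 13.53
tool_pos: [0.5776, -0.2367, 0.0632]
tool_rot: [-0.003, 0.086, 0.996, 0.001]
contact_force: [-0.3, 0.5, -2.3]
gripper_width: 0.169
```

{"api": "jog_arm", "payload": {
  "targets": [
    [0,0,0,0],
    [0,0,0,0],
    [0,0,0,0]
  ]
}}

```text
time: 13.78
tool_pos: [0.5809, -0.2394, 0.0687]
tool_rot: [0.001, 0.086, 0.996, -0.001]
contact_force: [1.1, 0.3, -1.8]
gripper_width: 0.173
```

```bash
python3 st.py|head -1
```

```text
t 13.78 pos [ 0.5809 -0.2394  0.0687] phi 170.14 q [-0.51  0.21  1.73  0.    1.2  -1.91] w 0.173 F [ 1.09  0.28 -1.76] T [0.033 0.025 0.066] tilt [ 0.0027 -0.0014 -1.    ]
```

Touchdown is expected near TCP z = 0.044, so I'll go slowly.

{"api": "jog_arm", "payload": {
  "targets": [
    [0,0,0.005,0],
    [0,0,0.01,0],
    [0,0,0.014,0],
    [0,0,0.017,0],
    [0,0,0.018,0]
  ]
}}

```text
time: 14.2
tool_pos: [0.5792, -0.2387, 0.0477]
tool_rot: [-0.001, 0.086, 0.996, 0.0]
contact_force: [-0.8, -1.0, -1.5]
gripper_width: 0.174
```

{"api": "jog_arm", "payload": {
  "targets": [
    [0,0,0.001,0],
    [0,0,0.002,0],
    [0,0,0.002,0]
  ]
}}

```text
time: 14.45
tool_pos: [0.5797, -0.239, 0.0467]
tool_rot: [-0.0, 0.086, 0.996, 0.0]
contact_force: [-0.5, -0.6, -0.6]
gripper_width: 0.174
```

```bash
python3 st.py|head -1
```

```text
t 14.45 pos [ 0.5797 -0.239   0.0467] phi 170.13 q [-0.51  0.23  1.74 -0.    1.17 -1.91] w 0.174 F [-0.51 -0.63 -0.65] T [-0.009  0.023 -0.016] tilt [-2.e-04  1.e-04 -1.e+00]
```

{"api": "jog_arm", "payload": {
  "targets": [
    [0,0,0.0005,0],
    [0,0,0.001,0],
    [0,0,0.001,0],
    [0,0,0.001,0]
  ]
}}

```text
time: 14.78
tool_pos: [0.5798, -0.239, 0.0459]
tool_rot: [0.0, 0.086, 0.996, -0.0]
contact_force: [0.4, 0.7, -1.1]
gripper_width: 0.174
```

```bash
python3 st.py|head -1
```

```text
t 14.78 pos [ 0.5798 -0.239   0.0459] phi 170.13 q [-0.51  0.23  1.74 -0.    1.17 -1.91] w 0.174 F [ 0.41  0.71 -1.08] T [0.007 0.021 0.034] tilt [ 1.e-04 -1.e-04 -1.e+00]
```

{"api": "jog_arm", "payload": {
  "targets": [
    [0,0,0.0005,0],
    [0,0,0.001,0],
    [0,0,0.0015,0],
    [0,0,0.0015,0]
  ]
}}

```text
time: 15.12
tool_pos: [0.5797, -0.2389, 0.0441]
tool_rot: [-0.0, 0.086, 0.996, 0.0]
contact_force: [-0.1, 0.6, -1.3]
gripper_width: 0.174
```

```bash
python3 st.py|head -1
```

```text
t 15.12 pos [ 0.5797 -0.2389  0.0441] phi 170.13 q [-0.51  0.24  1.74 -0.    1.16 -1.91] w 0.174 F [-0.13  0.64 -1.3 ] T [-0.001  0.031 -0.014] tilt [-2.e-04  1.e-04 -1.e+00]
```

{"api": "jog_arm", "payload": {
  "targets": [
    [0,0,0.0005,0],
    [0,0,0.001,0],
    [0,0,0.0015,0],
    [0,0,0.0015,0]
  ]
}}

```text
time: 15.45
tool_pos: [0.5799, -0.2391, 0.043]
tool_rot: [0.0, 0.086, 0.996, -0.0]
contact_force: [0.4, -0.1, -0.5]
gripper_width: 0.177
```

```bash
python3 st.py|head -1
```

```text
t 15.45 pos [ 0.5799 -0.2391  0.043 ] phi 170.13 q [-0.51  0.24  1.74  0.    1.16 -1.91] w 0.177 F [ 0.35 -0.07 -0.53] T [0.031 0.086 0.014] tilt [ 1.e-04 -0.e+00 -1.e+00]
```

{"api": "jog_arm", "payload": {
  "targets": [
    [0,0,0.0005,0],
    [0,0,0.001,0],
    [0,0,0.001,0]
  ]
}}

```text
time: 15.7
tool_pos: [0.5799, -0.2391, 0.043]
tool_rot: [-0.0, 0.086, 0.996, -0.0]
contact_force: [-2.5, 1.6, 5.2]
gripper_width: 0.173
```

```bash
python3 st.py|head -1
```

```text
t 15.7 pos [ 0.5799 -0.2391  0.043 ] phi 170.13 q [-0.51  0.24  1.74 -0.    1.16 -1.91] w 0.173 F [-2.54  1.58  5.23] T [0.291 0.606 0.01 ] tilt [-2.e-04 -0.e+00 -1.e+00]
```

Contact (+5 N). I'll relieve it slightly, then open.

{"api": "jog_arm", "payload": {
  "targets": [
    [0,0,-0.0005,0],
    [0,0,-0.0008,0],
    [0,0,-0.0008,0]
  ]
}}

```text
time: 15.95
tool_pos: [0.5799, -0.2391, 0.043]
tool_rot: [0.0, 0.086, 0.996, -0.0]
contact_force: [-1.6, 0.5, 3.5]
gripper_width: 0.174
```

{"api": "jog_arm", "payload": {
  "targets": [
    [0,0,0,0],
    [0,0,0,0],
    [0,0,0,0],
    [0,0,0,0]
  ],
  "fingers": 0.3
}}

```text
time: 16.28
tool_pos: [0.5798, -0.239, 0.0424]
tool_rot: [-0.0, 0.086, 0.996, 0.0]
contact_force: [0.2, -0.3, 0.6]
gripper_width: 0.298
```

{"api": "jog_arm", "payload": {
  "targets": [
    [0,0,0,0],
    [0,0,0,0],
    [0,0,0,0]
  ],
  "fingers": 0.5
}}

```text
time: 16.53
tool_pos: [0.5798, -0.239, 0.0425]
tool_rot: [0.0, 0.086, 0.996, 0.0]
contact_force: [-0.1, -0.4, -0.4]
gripper_width: 0.499
```

{"api": "jog_arm", "payload": {
  "targets": [
    [0,0,-0.01,0],
    [0,0,-0.03,0],
    [0,0,-0.06,0],
    [0,0,-0.09,0],
    [0,0,-0.12,0]
  ]
}}

```text
time: 16.95
tool_pos: [0.5796, -0.2389, 0.1645]
tool_rot: [0.0, 0.086, 0.996, -0.0]
contact_force: [0.6, -0.6, -0.1]
gripper_width: 0.499
```

{"api": "jog_arm", "payload": {
  "targets": [
    [0,0,-0.03,0],
    [0,0,-0.06,0],
    [0,0,-0.08,0],
    [0,0,-0.08,0]
  ]
}}

```text
time: 17.28
tool_pos: [0.5823, -0.2404, 0.2506]
tool_rot: [0.005, 0.086, 0.996, -0.002]
contact_force: [0.7, -0.5, 2.4]
gripper_width: 0.5
```

```bash
python3 - <<'E'
from h import *
goto(.580,-.241,.1,170)
im,c=shot('wrist','w5.png')
im2,c=shot('scene','s2.png')
cr=np.clip(255*(im2[120:270,60:460].astype(float)/255)**.7,0,255).astype(np.uint8)
cv2.imwrite('pics/f.png',np.vstack([cv2.resize(cr,(800,300)),cv2.resize(im[20:270,50:460],(492,300)) if 0 else cv2.copyMakeBorder(cv2.resize(im,(400,300)),0,0,200,200,0)])[:,:,::-1])
E
```

```text
t 17.28 pos [ 0.5823 -0.2404  0.2506] phi 170.13 q [-0.51  0.05  1.59  0.    1.5  -1.91] w 0.5 F [ 0.69 -0.52  2.37] T [-0.003 -0.061  0.04 ] tilt [ 0.0103 -0.0057 -0.9999]
shift [ 0.0038 -0.0004  0.1506] turn 0.13
```

View pics/f.png

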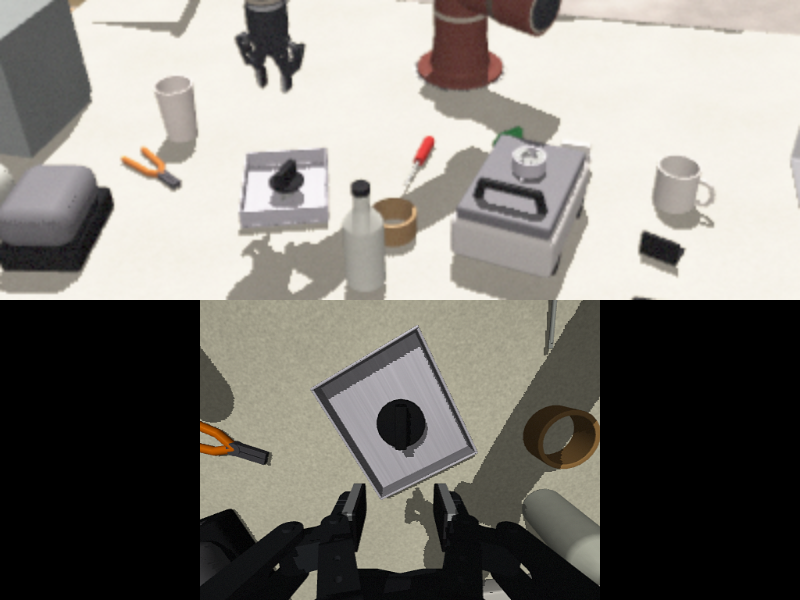

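Picture 10: the cap stands upright in the middle of the tub, the neck is open, the other things look undisturbed and the gripper is clear. I'll let the arm settle and hand in.

{"api": "jog_arm", "payload": {
  "targets": [
    [0,0,0,0],
    [0,0,0,0],
    [0,0,0,0]
  ]
}}

```text
time: 17.63
tool_pos: [0.5789, -0.2386, 0.2404]
tool_rot: [-0.002, 0.086, 0.996, 0.001]
contact_force: [0.8, -0.0, -0.6]
gripper_width: 0.501
```

```bash
python3 -c "
from h import *
print(manip.job_done())"
```

```text
the job is handed in; nothing more can be done
None
```

The cap is off and standing upright near the middle of the tub. I handed the job in at about 17.6 s with the gripper open and clear of everything.

- **First stop:** I turned the cap anticlockwise until the torque rose sharply. I held it there for about 1.6 s at roughly 0.3 N m over the drag; the highest reading was 0.46 N m in total.
- **Release:** I pressed it about 6 mm with 13 to 15 N, turned it on to the release line at no more than 0.17 N m, let it up and lifted it clear.
- **Set down:** It touched the tub floor with a peak reading of about 5 N before I opened the fingers.
- **Last picture:** The neck is open and the other things look to be in their places, though I judged that by eye and did not measure it.

**Checks that were not clean:**
- During the turning, 4 to 8 N of sideways force showed on the wrist because I was slightly off the neck's axis. I corrected for this only in part.
- While I held the cap at the stop, the wrist showed about 3 to 5 N of downward push. That is well under the 12 N that would press it past, but it is not zero.
- The stop felt about 0.86 to 0.9 rad before my estimate of the release line, at the edge of the stated range or just beyond it.

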